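# Settle the vial and record its weight

## Task

Touch the brass earthing button lightly to shed your static, then tap lightly from above on the white cap of the vial standing on the balance pan, then press the green record button gently, fully down, and let it go. Touch only, with the fingertips: do not lift, shift or tip the vial, leave the red erase button unpressed and the other things on the bench where they are, and finish clear of everything.

Things in the scene. Friction and masses are not known exactly. Their poses are not given: they have to be found in the camera images.
- earth: brass sprung cap of the earthing button, 40 mm across, in a round white housing (56 mm across, 12 mm high) fixed to the bench; moves straight down, 6 mm travel, starts to give at about 1.2 N, about 4 N at the bottom; anything over about half a newton on it counts as touched
- earth_top (a point): centre of the top face of the brass cap, 22 mm above the bench; the pods (brass, green, red) swap places between runs
- record_top (a point): centre of the top face of the green record button, 40 mm across, 22 mm above the bench, in a round grey housing (56 mm across, 12 mm high) fixed to the bench; moves down with it
- record (a joint): travel of the green button in m: 0 up, 0.006 fully down; spring, starts to give at about 1.2 N, about 4 N when fully down
- record_base: grey housing of the green button with the button; origin at the centre of its underside on the bench
- erase_top (a point): centre of the top face of the red erase button, the same size and kind as the green one; not to be pressed
- erase (a joint): travel of the red button in m: 0 up, 0.006 fully down
- balance: white top-loading balance, 300 mm (its x) by 210 mm (its y) by 70 mm high, fixed; origin at the centre of its underside, display towards -x; its round dark steel pan, 140 mm across, is centred 40 mm along its +x with its top 84 mm above the bench
- pan (a joint): how far the pan is pressed down in m: 0 at rest, 0.008 at its stop; it stays at 0 up to about 0.5 to 1 N on top of the vial, then yields 1 mm for every 1.2 N
- vial: loose clear glass vial, about 28 to 49 g, 27 mm across and 60 mm high with its cap, standing upright on the balance pan, off the pan's centre; origin at the centre of its underside, z up
- vial_cap (a point): centre of the flat top of the vial's white cap, 25 mm across, 144 mm above the bench
- amber_vial: bystander: amber vial with black cap, 27 mm across, 60 mm high; origin under its centre
- open_vial: bystander: open clear glass vial, 27 mm across, 50 mm high; origin under its centre
- loose_cap: bystander: loose white cap lying on the bench, 25 mm across, 13 mm high; not the one to tap; origin under its centre
- weight: bystander: steel knobbed test weight, 32 mm across, 52 mm high; origin under its centre
- scissors: bystander: scissors with blue handles lying flat, about 210 mm long; origin under the pivot
- disc: bystander: shiny optical disc, 120 mm across, 2 mm thick, fixed flat to the bench; origin under its centre
Things that resemble listed ones, but are neither listed nor needed, are in the scene too. Leave any orange look-alike of the record_base alone.

How it is judged:
By the outcome, as a careful person would: the job done as asked, in the order asked, and still so for the second after the job is handed in, with the robot touching nothing.
It also fails if it takes over 51 s, if anything falls off the work surface, if the arm or the gripper's body presses on something with over 40 N, if the wrist force passes 120 N, or if a joint passes its speed limit or range.

## Robot

A 6-joint arm with a two-finger parallel gripper is mounted at the origin on the work surface. World frame = base frame: x ahead of the robot, y to its left, z up, the work surface at z = 0. Lengths are in m, angles in rad, forces in N, time in s.
With the tool pointing down it reaches from about 0.375 to 0.9 m from the base axis. Payload 3.1 kg.
Tool frame: the origin (TCP) lies between the finger pads; the fingertips stand 17 mm ahead of it and the grasp point (between the pads) lies 2 mm behind it; z points along the fingers, y is the line along which they close (so a half turn about z gives the same grasp; the last joint's range is limited). The gripper opens to 85 mm and grips with 20 to 120 N. Pads are 22 mm wide; open, the fingers measure 114 mm over their backs; the gripper's body (76 mm by 85 mm) begins 54 mm behind the grasp point. The pads swing forward as they close: fully open they stand 13 mm farther back than shut.
Start: joints at [-1.442, 0.527, 1.433, -0, 1.181, -0.178], TCP at [0.189, -0.596, 0.222] pointing down, gripper open.
Joint ranges: [-3.08, 3.08], [-0.75, 2.2], [0.22, 2.44], [-1.43, 4.57], [0, 2.65], [-2.85, 2.85]. Speed limits (rad/s): [2.79, 2.79, 3.14, 3.14, 3.14, 3.14].

## Interface

Orientations are given as a unit quaternion [x, y, z, w].
In Python, from station import sense, vision, order gives the robot as it stands.
- The arm moves only by the shell command python3 -m crank 'ROWS' [OPENING] [FORCE]. ROWS is JSON, a list of rows, each an object with "dp": the shift along the world's x, y, z in units of 30 mm (1.0 is 30 mm), a list of three; "angular": the turn, a rotation vector about the world's x, y, z in degrees, a list of three. In form: [{"dp": [dx, dy, dz], "angular": [ax, ay, az]}, ...]. A call has 1 to 20 rows; each row shifts and turns the commanded pose from where the row before left it; what a row does not reach is not made up. A row lasts 1/10 s, in which the tool goes at most 50 mm and 8.59 degrees, less where a joint would pass 70% of its speed; a pose out of reach is approached as far as the arm can. A call is refused whole if a number of a shift passes 1 or a number of a turn 8.59, either way. A call with a gripper value outside its range is refused whole. OPENING is the closure, from 0 (fully open) to 1 (shut), set as the call begins (- or left out, the last holds). The fingers move at their own pace and stop on an object; FORCE is the grip in N (left out, the last holds). Time passes only in rows, so rows that do not move let the fingers close. It gives the time, the measured TCP pose, the force, the opening and the grip force at its end, in the units of the state.
- sense(): the state, without advancing time (a new reading comes with each control period).
- vision.snapshot(name): name is "scene" or "side" or "wrist"; returns a dict with "image" (384x512x3 uint8, blue, green, red), "range_z" (384x512 float32, m along the optical axis (not along the pixel's ray), 0 where there is no reading), "mtx" (3x3 intrinsics, pixels), "dist" ([k1, k2, p1, p2, k3] as OpenCV has them; the pictures are not rectified), "pose" (4x4, takes a point from camera to world coordinates); the wrist camera has in their place "mount" (4x4, takes a point from camera to tool coordinates, whose origin is the TCP and whose axes are the flange's). Camera axes: x right, y down, z forward; pixel columns grow to the right and rows downward; lengths in m; the calibration is good to about 2 mm. A picture is of the moment at which its call begins: read the wrist's pose just before it.
- order.sign_off(): hands the job in; it is judged then, once.
The state is a dict: "t": time; "q": joint angles; "qd": joint speeds; "tau": joint torques, N m; "tcp_pos": TCP position; "tool_rot": TCP orientation; "force": force on the tool from outside, world axes, zero at the start; "ft_torque": the same for the moment, N m; "finger_gap": opening from 0.0 (shut) to 1.0 (fully open); "gripper_force": force on a finger pad.
Only numpy, scipy, OpenCV 4.12 (cv2) and the standard library are available. Lean on these libraries where they do the work, as an engineer would, in place of code of your own. Each camera call takes 0.05 s, during which the arm holds its last target. There are 200 camera calls.

## Working session

There is one attempt and no reset: what is moved stays moved. The work goes in short steps, Python scripts to look and compute and a shell command to move; the robot and the scene stay as the last step left them, time stands still between calls to the robot, and variables do not carry over. Pictures are saved under pics/ and viewed, at most 10 in all, crops included, and the job is handed in when it is done.

```bash
mkdir -p pics; cat > h.py <<'E'
import numpy as np, cv2, pickle
from station import sense, vision, order
def snap(n):
    s=sense(); d=vision.snapshot(n)
    if 'mount' in d:
        from scipy.spatial.transform import Rotation as R
        T=np.eye(4);T[:3,:3]=R.from_quat(s['tool_rot']).as_matrix();T[:3,3]=s['tcp_pos'];d['pose']=T@d['mount']
    return d
def ray(d,uv,z):
    uv=np.array(uv,float).reshape(-1,1,2)
    n=cv2.undistortPoints(uv,d['mtx'],np.array(d['dist']))[:,0]
    r=np.c_[n,np.ones(len(n))]@d['pose'][:3,:3].T; o=d['pose'][:3,3]
    return o+r*((z-o[2])/r[:,2])[:,None]
E
python3 - <<'E'
from h import *
s=sense();print(s)
for n in('scene','side'):
    d=snap(n);pickle.dump(d,open(n+'.pkl','wb'));cv2.imwrite(f'pics/{n}1.png',d['image']);print(n,d['pose'][:3,3],d['mtx'][0,0])
E
```

```text
{'t': 0.0, 'q': array([-1.44149984e+00,  5.28519682e-01,  1.43390890e+00, -6.19059623e-06,
        1.18139827e+00, -1.78495478e-01]), 'qd': array([ 0.00058214, -0.00126783,  0.00076699,  0.00088872, -0.00100314,
        0.00180085]), 'tau': array([ 6.70429527e-04, -4.42348588e+01, -1.78022593e+01, -1.92872380e-04,
        8.45216622e-03,  1.28408324e-06]), 'tcp_pos': array([ 0.18927864, -0.59486988,  0.22059867]), 'tool_rot': array([ 9.88180570e-01,  1.53290290e-01,  2.46159098e-05, -1.11683158e-03]), 'force': array([-0.02487298, -0.14173621, -0.60969601]), 'ft_torque': array([ 0.02332556,  0.00240338, -0.02519067]), 'gripper_force': 0.0, 'finger_gap': 1.0026558053200634}
scene [ 0.90771281 -0.64566221  0.92619141] 367.5199355766749
side [-0.11555884  0.85015659  0.98709318] 417.12001740945675
```

View pics/scene1.png

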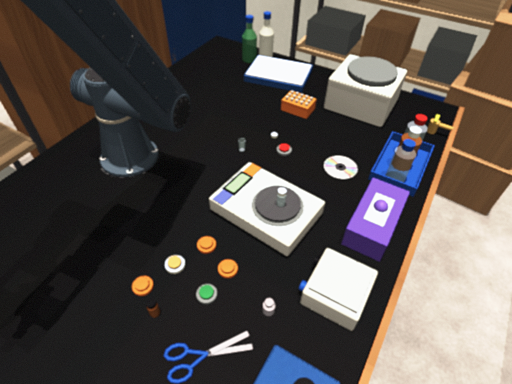

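View pics/side1.png

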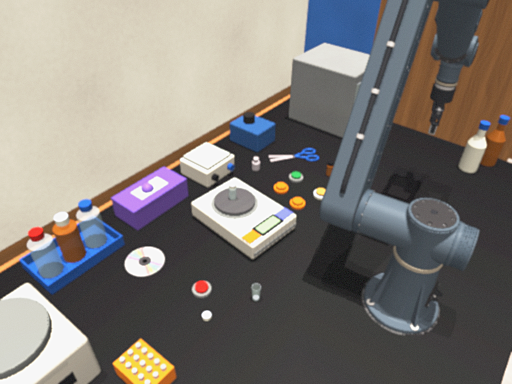

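The scene view shows the brass button in its white housing at (175,264), green at (207,293), red at (284,149) and the vial cap on the pan at about (281,190). The orange look-alikes are at (206,244), (228,268) and (143,285). White-cap candidates are (281,190) on the pan and (274,135) loose on the bench; the one on the pan is the one to tap. I'll measure these and confirm with a crop.

```bash
cat > m.py <<'E'
from h import *
def blob(d,box,f):
    x0,y0,x1,y1=box; h=cv2.cvtColor(d['image'],cv2.COLOR_BGR2HSV)[y0:y1,x0:x1].astype(int)
    m=f(h[...,0],h[...,1],h[...,2]).astype(np.uint8)
    n,l,st,c=cv2.connectedComponentsWithStats(m); i=1+np.argmax(st[1:,4]); return c[i]+[x0,y0],st[i]
E
python3 - <<'E'
from m import *
S=pickle.load(open('scene.pkl','rb'));D=pickle.load(open('side.pkl','rb'))
fs=dict(earth=lambda h,s,v:(h>15)&(h<35)&(s>70)&(v>100),rec=lambda h,s,v:(h>45)&(h<85)&(s>100),red=lambda h,s,v:((h<8)|(h>172))&(s>130),cap=lambda h,s,v:(s<50)&(v>165))
for n,z,b1,b2 in[('earth',.022,(163,253,187,276),(311,185,328,202)),('rec',.022,(193,280,221,306),(286,168,306,184)),('red',.022,(274,140,295,157),(190,278,214,300)),('cap',.144,(272,182,290,203),(225,183,242,197))]:
    for d,b in((S,b1),(D,b2)):
        try:
            c,st=blob(d,b,fs[n]);print(n,c.round(1),st[[2,3,4]],ray(d,c,z)[0].round(4))
        except Exception as e:print(n,e)
im=S['image']
a=cv2.resize(im[170:320,130:310],None,fx=4.4,fy=4,interpolation=cv2.INTER_CUBIC)
cv2.imwrite('pics/crop1.png',a[:, :800])
E
```

```text
earth [173.9 261.7] [ 13  14 135] [ 0.4413 -0.2805  0.022 ]
earth [320.6 190.4] [10  8 67] [ 0.4343 -0.2731  0.022 ]
rec [206.  291.6] [ 15  14 151] [ 0.5725 -0.3087  0.022 ]
rec [295.9 174. ] [ 9  7 57] [ 0.5642 -0.301   0.022 ]
red [283.8 146.5] [11  9 80] [0.4775 0.322  0.022 ]
red [201.  286.1] [ 13  13 132] [0.4708 0.3312 0.022 ]
cap [281.4 186.6] [ 18  13 144] [0.6118 0.0299 0.144 ]
cap [232.7 185.9] [ 17   8 111] [0.6029 0.0325 0.144 ]
```

View pics/crop1.png

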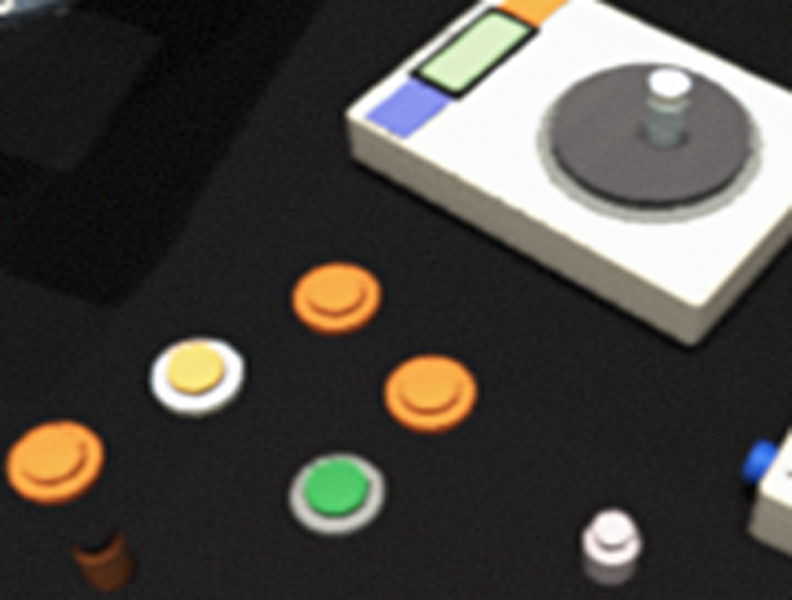

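The crop confirms it: brass in a white housing at crop (195,367), green in a grey housing at (337,485), and the vial's white cap on the pan at (669,83). The orange pods are decoys. Next I'll close the fingers and move above the brass button.

```bash
python3 -m crank '[{"dp":[0.35,0.45,0],"angular":[0,0,0]},{"dp":[0.7,0.9,0],"angular":[0,0,0]},{"dp":[0.7,0.9,0],"angular":[0,0,0]},{"dp":[0.7,0.9,0],"angular":[0,0,0]},{"dp":[0.7,0.9,0],"angular":[0,0,0]},{"dp":[0.7,0.9,0],"angular":[0,0,0]},{"dp":[0.7,0.9,0],"angular":[0,0,0]},{"dp":[0.7,0.9,0],"angular":[0,0,0]},{"dp":[0.7,0.9,0],"angular":[0,0,0]},{"dp":[0.7,0.9,0],"angular":[0,0,0]},{"dp":[0.7,0.9,0],"angular":[0,0,0]},{"dp":[0.7,0.9,0],"angular":[0,0,0]},{"dp":[0.25,0.25,0],"angular":[0,0,0]},{"dp":[0,0,0],"angular":[0,0,0]},{"dp":[0,0,0],"angular":[0,0,0]}]' 1 20
python3 - <<'E'
from h import *
d=snap('wrist');pickle.dump(d,open('w1.pkl','wb'));cv2.imwrite('pics/w1.png',d['image']);print(d['pose'].round(3),sense()['tcp_pos'],sense()['tool_rot'])
E
```

```text
t: 1.6
tcp_pos: [0.438, -0.2777, 0.2216]
tool_rot: [0.988, 0.154, -0.0, 0.0]
force: [-0.1, -0.9, 0.0]
finger_gap: -0.001
gripper_force: 0.0
[[ 0.302 -0.906 -0.297  0.513]
 [-0.953 -0.287 -0.095 -0.253]
 [ 0.001  0.312 -0.95   0.374]
 [ 0.     0.     0.     1.   ]] [ 0.43784755 -0.27817493  0.22156372] [ 9.88223881e-01  1.53014697e-01 -2.23746935e-04  1.14847371e-04]
```

View pics/w1.png

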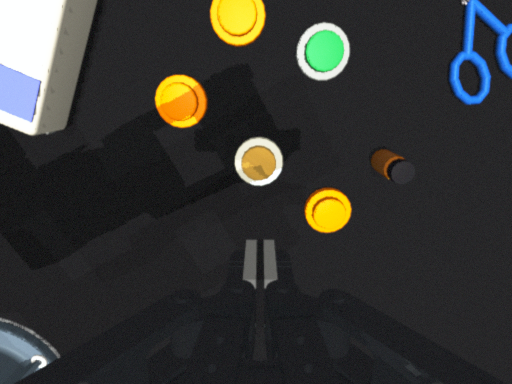

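The wrist view shows brass at (259,163), green at (325,51) and the fingertips at (260,240). Next I'll measure both buttons from here.

```bash
python3 - <<'E'
from m import *
d=pickle.load(open('w1.pkl','rb'))
c,st=blob(d,(230,130,290,192),lambda h,s,v:(s>90)&(v>60));print('earth',c,st,ray(d,c,.022))
c,st=blob(d,(290,15,360,90),lambda h,s,v:(h>45)&(h<85)&(s>100));print('rec',c,st,ray(d,c,.022))
c,st=blob(d,(230,130,290,192),lambda h,s,v:(s<60)&(v>100));print('ring',st,ray(d,[st[0]+st[2]/2,st[1]+st[3]/2],.012))
E
```

```text
earth [258.23369565 162.60652174] [ 12  16  34  34 920] [[ 0.43680586 -0.27568249  0.022     ]]
rec [324.01594896  50.63476874] [  15   15   39   42 1254] [[ 0.56700182 -0.30423787  0.022     ]]
ring [  4   7  49  49 909] [[ 0.49424283 -0.0111638   0.012     ]]
```

```bash
python3 -m crank '[{"dp":[-0.03,0.07,-0.4],"angular":[0,0,0]},{"dp":[0,0,-0.8],"angular":[0,0,0]},{"dp":[0,0,-0.8],"angular":[0,0,0]},{"dp":[0,0,-0.8],"angular":[0,0,0]},{"dp":[0,0,-0.8],"angular":[0,0,0]},{"dp":[0,0,-0.8],"angular":[0,0,0]},{"dp":[0,0,-0.7],"angular":[0,0,0]},{"dp":[0,0,-0.4],"angular":[0,0,0]},{"dp":[0,0,-0.2],"angular":[0,0,0]},{"dp":[0,0,-0.07],"angular":[0,0,0]},{"dp":[0,0,0],"angular":[0,0,0]},{"dp":[0,0,0],"angular":[0,0,0]},{"dp":[0,0,0],"angular":[0,0,0]}]'
```

```text
t: 2.95
tcp_pos: [0.4379, -0.2758, 0.0493]
tool_rot: [0.988, 0.153, 0.0, 0.001]
force: [-0.4, -0.3, -0.0]
finger_gap: 0.0
gripper_force: 0.0
```

```bash
python3 -m crank '[{"dp":[0,0,-0.04],"angular":[0,0,0]},{"dp":[0,0,-0.04],"angular":[0,0,0]},{"dp":[0,0,-0.04],"angular":[0,0,0]},{"dp":[0,0,-0.04],"angular":[0,0,0]},{"dp":[0,0,-0.04],"angular":[0,0,0]},{"dp":[0,0,0],"angular":[0,0,0]},{"dp":[0,0,0],"angular":[0,0,0]}]'
```

```text
t: 3.65
tcp_pos: [0.4374, -0.2755, 0.0424]
tool_rot: [0.988, 0.153, -0.0, -0.0]
force: [0.0, -0.1, 0.8]
finger_gap: 0.001
gripper_force: 0.0
```

```bash
python3 -m crank '[{"dp":[0,0,-0.04],"angular":[0,0,0]},{"dp":[0,0,-0.04],"angular":[0,0,0]},{"dp":[0,0,-0.04],"angular":[0,0,0]},{"dp":[0,0,0],"angular":[0,0,0]},{"dp":[0,0,0],"angular":[0,0,0]}]'; python3 -c "
from station import sense
print(sense()['force'],sense()['tcp_pos'])"
```

```text
t: 4.15
tcp_pos: [0.4374, -0.2755, 0.0388]
tool_rot: [0.988, 0.153, -0.0, -0.0]
force: [0.2, 0.8, -0.7]
finger_gap: 0.004
gripper_force: 0.0
[ 0.24079556  0.78451077 -0.68806222] [ 0.43744829 -0.27545208  0.03884763]
```

```bash
python3 -m crank '[{"dp":[0,0,-0.03],"angular":[0,0,0]},{"dp":[0,0,0],"angular":[0,0,0]},{"dp":[0,0,0],"angular":[0,0,0]}]'
```

```text
t: 4.45
tcp_pos: [0.4374, -0.2755, 0.038]
tool_rot: [0.988, 0.153, -0.0, -0.0]
force: [-0.2, -0.6, 0.5]
finger_gap: -0.001
gripper_force: 0.0
```

```bash
python3 -m crank '[{"dp":[0,0,-0.04],"angular":[0,0,0]},{"dp":[0,0,0],"angular":[0,0,0]},{"dp":[0,0,0],"angular":[0,0,0]}]'
```

```text
t: 4.75
tcp_pos: [0.4374, -0.2755, 0.0368]
tool_rot: [0.988, 0.153, -0.0, -0.0]
force: [0.6, -0.2, 0.0]
finger_gap: 0.001
gripper_force: 0.0
```

```bash
python3 -m crank '[{"dp":[0,0,0],"angular":[0,0,0]}]'
```

```text
t: 4.85
tcp_pos: [0.4375, -0.2755, 0.0368]
tool_rot: [0.988, 0.153, -0.0, -0.0]
force: [0.7, 0.0, 0.1]
finger_gap: 0.001
gripper_force: 0.0
```

```bash
python3 -m crank '[{"dp":[0,0,-0.04],"angular":[0,0,0]},{"dp":[0,0,0],"angular":[0,0,0]},{"dp":[0,0,0],"angular":[0,0,0]}]'
```

```text
t: 5.15
tcp_pos: [0.4375, -0.2755, 0.0356]
tool_rot: [0.988, 0.153, -0.0, -0.0]
force: [-0.3, -1.2, 0.1]
finger_gap: -0.002
gripper_force: 0.0
```

```bash
python3 -m crank '[{"dp":[0,0,-0.03],"angular":[0,0,0]},{"dp":[0,0,0],"angular":[0,0,0]},{"dp":[0,0,0],"angular":[0,0,0]}]'
```

```text
t: 5.45
tcp_pos: [0.4375, -0.2754, 0.0347]
tool_rot: [0.988, 0.153, -0.0, -0.0]
force: [0.2, -0.9, 0.1]
finger_gap: -0.001
gripper_force: 0.0
```

```bash
python3 - <<'E'
from h import *
d=snap('wrist');a=d['image'][120:384,140:400];b=snap('scene')['image'][225:305,135:215]
z=np.zeros((480,800,3),np.uint8);z[:480,:400]=cv2.resize(a,(400,480));z[:400,400:]=cv2.resize(b,(400,400));cv2.imwrite('pics/t1.png',z)
F=[]
for i in range(6): vision.snapshot('side');F.append(sense()['force'])
print(np.mean(F,0),np.std(F,0))
E
```

```text
[-0.04328845 -0.35966175 -0.22999863] [0.35189795 0.57457436 0.39586829]
```

View pics/t1.png

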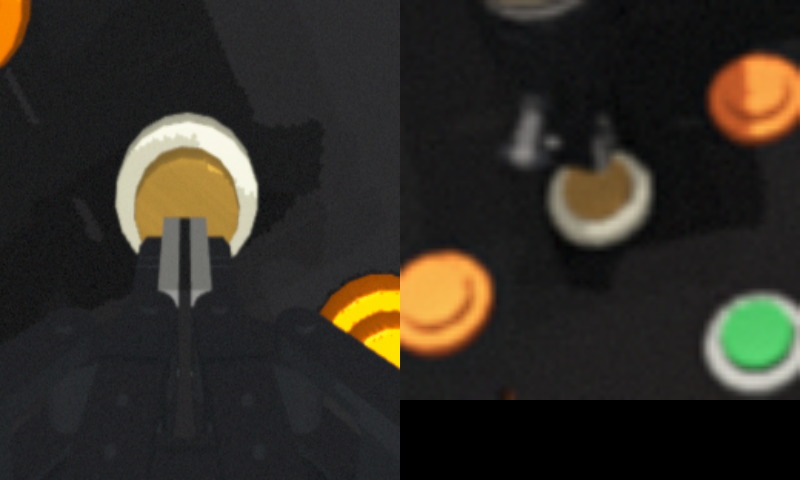

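The fingertips at (185,218) in the left half show over the brass cap but not clearly on it. In the right half (scene view), the tips at (603,165) seem to hover. I'll measure the gap with depth.

```bash
python3 - <<'E'
from h import *
print(sense()['tcp_pos'])
def P(d,u,v):
    z=d['range_z'][v,u]; r=ray(d,[u,v],0)[0]-d['pose'][:3,3]; zc=d['pose'][:3,2]@r
    return (d['pose'][:3,3]+r*z/zc).round(4)
d=snap('wrist')
for v in range(196,290,5):print(v,[P(d,u,v).tolist() for u in(250,268)])
s=snap('scene')
for v in range(246,272,2):print(v,[P(s,u,v).tolist() for u in (173,176)], s['image'][v,175])
E
```

```text
[ 0.43747009 -0.27550079  0.03473438]
196 [[0.4544, -0.2635, 0.0116], [0.4579, -0.2733, 0.0126]]
201 [[0.4522, -0.2642, 0.0136], [0.4548, -0.2743, 0.0121]]
206 [[0.4514, -0.2646, 0.0194], [0.4546, -0.2741, 0.0201]]
211 [[0.4495, -0.2653, 0.0222], [0.4528, -0.2746, 0.0228]]
216 [[0.4468, -0.2661, 0.0223], [0.4501, -0.2755, 0.0231]]
221 [[0.4439, -0.267, 0.0223], [0.4473, -0.2764, 0.0233]]
226 [[0.4409, -0.2679, 0.0222], [0.4437, -0.2776, 0.0216]]
231 [[0.4381, -0.2688, 0.0224], [0.4414, -0.2783, 0.0229]]
236 [[0.435, -0.2697, 0.0221], [0.4384, -0.2793, 0.023]]
241 [[0.4463, -0.2671, 0.0513], [0.4483, -0.2754, 0.0503]]
246 [[0.4458, -0.2674, 0.0552], [0.4487, -0.2751, 0.0561]]
251 [[0.4461, -0.2674, 0.0606], [0.4481, -0.2752, 0.0598]]
256 [[0.446, -0.2676, 0.0647], [0.4485, -0.2749, 0.065]]
261 [[0.4458, -0.2678, 0.0686], [0.4486, -0.2748, 0.0695]]
266 [[0.4461, -0.2678, 0.0729], [0.4483, -0.2748, 0.073]]
271 [[0.4459, -0.268, 0.0763], [0.4483, -0.2747, 0.0767]]
276 [[0.4465, -0.2679, 0.0808], [0.4484, -0.2746, 0.0804]]
281 [[0.4452, -0.2683, 0.0821], [0.4476, -0.2748, 0.0825]]
286 [[0
[... 269 characters left out ...]
0.2847, 0.0875], [0.4474, -0.2695, 0.0621]] [49 50 51]
254 [[0.4483, -0.282, 0.0694], [0.4489, -0.2726, 0.0573]] [62 64 66]
256 [[0.4482, -0.2837, 0.0617], [0.4492, -0.2746, 0.0502]] [76 77 79]
258 [[0.4483, -0.2856, 0.0542], [0.4385, -0.2678, 0.0216]] [70 77 84]
260 [[0.4339, -0.2762, 0.0189], [0.4406, -0.2714, 0.0178]] [ 49  88 116]
262 [[0.4374, -0.2808, 0.0175], [0.4469, -0.2783, 0.022]] [ 45  86 115]
264 [[0.4433, -0.2873, 0.0209], [0.4509, -0.2833, 0.0217]] [ 46  90 120]
266 [[0.4481, -0.2929, 0.0224], [0.4534, -0.2871, 0.0186]] [ 43  89 122]
268 [[0.4481, -0.2948, 0.0143], [0.4529, -0.2887, 0.0096]] [ 68 104 128]
270 [[0.4509, -0.2989, 0.0119], [0.4583, -0.2947, 0.0122]] [171 194 200]
```

Depth from both cameras puts the fingertips at z≈0.050, about 28 mm above the cap. So the real tip is about 15 mm behind the reported TCP, not 17 mm ahead of it. Horizontally it lines up. I'll go by what I measured and descend carefully.

```bash
python3 -m crank '[{"dp":[0,0,-0.15],"angular":[0,0,0]},{"dp":[0,0,-0.15],"angular":[0,0,0]},{"dp":[0,0,-0.1],"angular":[0,0,0]},{"dp":[0,0,-0.1],"angular":[0,0,0]},{"dp":[0,0,0],"angular":[0,0,0]},{"dp":[0,0,0],"angular":[0,0,0]}]'
python3 - <<'E'
from h import *
def P(d,u,v):
    z=d['range_z'][v,u]; r=ray(d,[u,v],0)[0]-d['pose'][:3,3]; zc=d['pose'][:3,2]@r
    return (d['pose'][:3,3]+r*z/zc).round(4)
d=snap('wrist')
for v in range(226,256,5):print(v,[P(d,u,v).tolist() for u in(250,268)])
E
```

```text
t: 6.55
tcp_pos: [0.4374, -0.2754, 0.0196]
tool_rot: [0.988, 0.153, -0.0, -0.0]
force: [-0.9, -0.4, 0.8]
finger_gap: -0.002
gripper_force: 0.0
226 [[0.4477, -0.2662, 0.0226], [0.4502, -0.275, 0.0221]]
231 [[0.4451, -0.267, 0.0229], [0.4479, -0.2758, 0.0229]]
236 [[0.4424, -0.2678, 0.0228], [0.4449, -0.2767, 0.0222]]
241 [[0.4465, -0.267, 0.0367], [0.4485, -0.2752, 0.0356]]
246 [[0.446, -0.2673, 0.0406], [0.4483, -0.2752, 0.0404]]
251 [[0.4463, -0.2673, 0.0458], [0.4488, -0.2749, 0.046]]
```

```bash
python3 -m crank '[{"dp":[0,0,-0.1],"angular":[0,0,0]},{"dp":[0,0,-0.1],"angular":[0,0,0]},{"dp":[0,0,-0.07],"angular":[0,0,0]},{"dp":[0,0,0],"angular":[0,0,0]},{"dp":[0,0,0],"angular":[0,0,0]}]'
```

```text
t: 7.1
tcp_pos: [0.4375, -0.2755, 0.0116]
tool_rot: [0.988, 0.153, -0.0, -0.0]
force: [-0.1, -0.5, 0.9]
finger_gap: 0.0
gripper_force: 0.7
```

```bash
python3 -m crank '[{"dp":[0,0,-0.05],"angular":[0,0,0]},{"dp":[0,0,0],"angular":[0,0,0]},{"dp":[0,0,0],"angular":[0,0,0]}]'
```

```text
t: 7.4
tcp_pos: [0.4375, -0.2755, 0.0102]
tool_rot: [0.988, 0.153, 0.0, 0.0]
force: [-0.5, 0.9, 2.0]
finger_gap: -0.003
gripper_force: 1.0
```

```bash
python3 -m crank '[{"dp":[0,0,-0.05],"angular":[0,0,0]},{"dp":[0,0,0],"angular":[0,0,0]},{"dp":[0,0,0],"angular":[0,0,0]}]'
```

```text
t: 7.7
tcp_pos: [0.4375, -0.2755, 0.0086]
tool_rot: [0.988, 0.153, -0.0, -0.0]
force: [-0.5, -0.6, 3.1]
finger_gap: -0.002
gripper_force: 1.4
```

```bash
python3 -m crank '[{"dp":[0,0,-0.04],"angular":[0,0,0]},{"dp":[0,0,0],"angular":[0,0,0]},{"dp":[0,0,0],"angular":[0,0,0]}]'; cat > f.py <<'E'
from h import *
F=[]
for i in range(6): vision.snapshot('side');F.append(sense()['force'])
print(np.mean(F,0),np.std(F,0),sense()['tcp_pos'])
E
python3 f.py
```

```text
t: 8.0
tcp_pos: [0.4375, -0.2755, 0.0074]
tool_rot: [0.988, 0.153, 0.0, -0.0]
force: [-0.3, 0.4, 3.5]
finger_gap: -0.001
gripper_force: 1.7
[-0.30381668 -0.02089034  3.46622073] [0.29303612 0.33630193 0.38598983] [ 0.43748717 -0.27551928  0.00742941]
```

The brass button has been touched: 3.5 N, with contact beginning at TCP z≈0.012, so the tip is at TCP z + 0.010. Next I'll lift off and go above the vial.

```bash
python3 -m crank '[{"dp":[0,0,0.3],"angular":[0,0,0]},{"dp":[0,0,0.8],"angular":[0,0,0]},{"dp":[0,0,0.9],"angular":[0,0,0]},{"dp":[0,0,0.9],"angular":[0,0,0]},{"dp":[0,0,0.9],"angular":[0,0,0]},{"dp":[0,0,0.9],"angular":[0,0,0]},{"dp":[0,0,0.9],"angular":[0,0,0]},{"dp":[0,0,0.9],"angular":[0,0,0]},{"dp":[0,0,0.5],"angular":[0,0,0]},{"dp":[0,0,0.2],"angular":[0,0,0]},{"dp":[0,0,0],"angular":[0,0,0]},{"dp":[0,0,0],"angular":[0,0,0]}]'
python3 -m crank '[{"dp":[0.25,0.45,0],"angular":[0,0,0]},{"dp":[0.5,0.9,0],"angular":[0,0,0]},{"dp":[0.5,0.9,0],"angular":[0,0,0]},{"dp":[0.5,0.9,0],"angular":[0,0,0]},{"dp":[0.5,0.9,0],"angular":[0,0,0]},{"dp":[0.5,0.9,0],"angular":[0,0,0]},{"dp":[0.5,0.9,0],"angular":[0,0,0]},{"dp":[0.5,0.9,0],"angular":[0,0,0]},{"dp":[0.5,0.9,0],"angular":[0,0,0]},{"dp":[0.5,0.9,0],"angular":[0,0,0]},{"dp":[0.5,0.9,0],"angular":[0,0,0]},{"dp":[0.4,0.75,0],"angular":[0,0,0]},{"dp":[0,0,0],"angular":[0,0,0]},{"dp":[0,0,0],"angular":[0,0,0]}]'
python3 - <<'E'
from h import *
d=snap('wrist');pickle.dump(d,open('w2.pkl','wb'));cv2.imwrite('pics/w2.png',d['image']);print(sense()['tcp_pos'])
E
```

```text
t: 9.5
tcp_pos: [0.4369, -0.275, 0.2226]
tool_rot: [0.988, 0.153, -0.001, -0.001]
force: [0.0, -0.2, -0.3]
finger_gap: 0.002
gripper_force: 0.0
t: 10.9
tcp_pos: [0.6061, 0.0318, 0.2221]
tool_rot: [0.988, 0.154, -0.001, -0.0]
force: [-0.7, -0.2, -0.5]
finger_gap: 0.002
gripper_force: 0.0
[0.60600633 0.03096051 0.2223659 ]
```

View pics/w2.png

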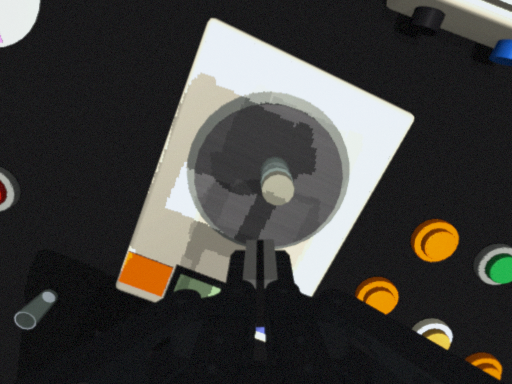

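The wrist view shows the vial's cap, in the hand's shadow, at about (277,188). The fingertips are at (260,240). I'll fit a circle to the cap.

```bash
python3 - <<'E'
from h import *
d=pickle.load(open('w2.pkl','rb'))
r=d['range_z'];u,v=np.meshgrid(np.arange(255,303),np.arange(160,215))
uv=np.c_[u.ravel(),v.ravel()];z=r[uv[:,1],uv[:,0]]
p=ray(d,uv,0.)-d['pose'][:3,3];P=d['pose'][:3,3]+p*(z/(p@d['pose'][:3,2]))[:,None]
k=(abs(P[:,2]-.144)<.006)&(z>0)
m=np.zeros(r.shape,np.uint8);m[uv[k,1],uv[k,0]]=1
n,l,st,c=cv2.connectedComponentsWithStats(m);i=1+np.argmax(st[1:,4]);print('depth',st[i],c[i],ray(d,c[i],.144),np.median(P[k,2]))
cn=max(cv2.findContours((l==i).astype(np.uint8),cv2.RETR_EXTERNAL,cv2.CHAIN_APPROX_NONE)[0],key=len)
print('circ',cv2.minEnclosingCircle(cn),ray(d,cv2.minEnclosingCircle(cn)[0],.144))
im=d['image'].astype(int);print(im[170:206:3,277].tolist());print(im[189,258:298:3].tolist())
E
```

```text
depth [261 172  33  33 836] [277.27870813 188.3361244 ] [[0.61661741 0.02207651 0.144     ]] 0.1443241711727417
circ ((277.2188415527344, 188.38497924804688), 16.594440460205078) [[0.61656714 0.02210714 0.144     ]]
[[126, 136, 128], [98, 112, 113], [162, 184, 185], [159, 184, 185], [159, 185, 184], [162, 184, 186], [158, 182, 184], [160, 182, 185], [159, 182, 182], [123, 141, 141], [120, 136, 137], [120, 140, 140]]
[[46, 44, 45], [80, 88, 87], [157, 181, 183], [157, 180, 181], [154, 179, 180], [160, 181, 183], [160, 182, 184], [158, 180, 182], [157, 182, 182], [158, 181, 183], [159, 182, 185], [159, 181, 182], [111, 121, 122], [96, 94, 96]]
```

```bash
python3 -m crank '[{"dp":[0.18,-0.15,0],"angular":[0,0,0]},{"dp":[0.17,-0.15,-0.2],"angular":[0,0,0]},{"dp":[0,0,-0.5],"angular":[0,0,0]},{"dp":[0,0,-0.6],"angular":[0,0,0]},{"dp":[0,0,-0.4],"angular":[0,0,0]},{"dp":[0,0,-0.2],"angular":[0,0,0]},{"dp":[0,0,0],"angular":[0,0,0]},{"dp":[0,0,0],"angular":[0,0,0]},{"dp":[0,0,0],"angular":[0,0,0]}]'
python3 - <<'E'
from h import *
print(sense()['tcp_pos'])
def cloud(d,x0,x1,y0,y1):
    u,v=np.meshgrid(np.arange(x0,x1),np.arange(y0,y1));uv=np.c_[u.ravel(),v.ravel()];z=d['range_z'][uv[:,1],uv[:,0]]
    p=ray(d,uv,0.)-d['pose'][:3,3];return uv,d['pose'][:3,3]+p*(z/(p@d['pose'][:3,2]))[:,None]
for n,b in(('wrist',(200,320,120,300)),('scene',(265,300,165,215)),('side',(215,250,165,215))):
    d=snap(n);uv,P=cloud(d,*b)
    k=(abs(P[:,2]-.144)<.005)&(np.hypot(P[:,0]-.6166,P[:,1]-.0221)<.02)
    if k.sum():print(n,k.sum(),P[k].min(0).round(4),P[k].max(0).round(4),np.median(P[k],0).round(4))
    if n=='wrist':
        k=(P[:,2]>.16)&(P[:,2]<.2)&(uv[:,1]<250);print('tip',P[k].min(0).round(4),P[k].max(0).round(4))
        cv2.imwrite('pics/w3.png',cv2.resize(d['image'][120:300,180:340],None,fx=3,fy=3))
E
```

```text
t: 11.85
tcp_pos: [0.6182, 0.0214, 0.1673]
tool_rot: [0.988, 0.153, 0.001, 0.0]
force: [0.2, 0.4, 0.4]
finger_gap: 0.002
gripper_force: 0.0
[0.61817671 0.02136945 0.16727538]
wrist 1072 [0.6055 0.0096 0.139 ] [0.6282 0.0339 0.1462] [0.6188 0.0229 0.1443]
tip [0.6255 0.0191 0.1809] [0.6301 0.0318 0.1921]
scene 42 [0.6079 0.0061 0.139 ] [0.6297 0.03   0.1454] [0.6182 0.0179 0.1424]
side 37 [0.6012 0.0114 0.1391] [0.6259 0.0391 0.1466] [0.612  0.0246 0.1437]
```

View pics/w3.png

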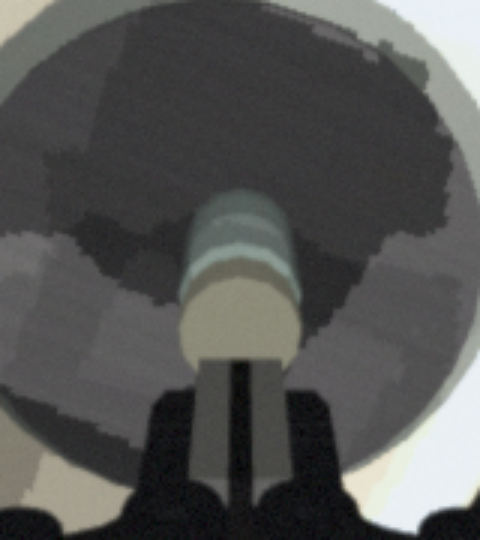

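The view shows the fingertips (240,360 in the crop) in line with the cap (240,325), and the cap centre at about (0.617,0.022) agrees in all views. I'll descend in small steps.

```bash
python3 -m crank '[{"dp":[-0.03,0.02,-0.3],"angular":[0,0,0]},{"dp":[0,0,-0.3],"angular":[0,0,0]},{"dp":[0,0,-0.2],"angular":[0,0,0]},{"dp":[0,0,-0.1],"angular":[0,0,0]},{"dp":[0,0,-0.05],"angular":[0,0,0]},{"dp":[0,0,0],"angular":[0,0,0]},{"dp":[0,0,0],"angular":[0,0,0]}]'; python3 f.py
```

```text
t: 12.7
tcp_pos: [0.6168, 0.0221, 0.1381]
tool_rot: [0.988, 0.153, 0.0, 0.0]
force: [0.6, -0.4, -0.1]
finger_gap: -0.001
gripper_force: 0.0
[ 0.25394134 -0.10058197 -0.08646336] [0.32840422 0.611493   0.48792151] [0.61666722 0.02209124 0.1381284 ]
```

```bash
python3 -m crank '[{"dp":[0,0,-0.03],"angular":[0,0,0]},{"dp":[0,0,-0.03],"angular":[0,0,0]},{"dp":[0,0,0],"angular":[0,0,0]},{"dp":[0,0,0],"angular":[0,0,0]}]'; python3 f.py
```

```text
t: 13.4
tcp_pos: [0.6165, 0.0221, 0.136]
tool_rot: [0.988, 0.153, -0.0, -0.0]
force: [0.3, -0.7, -0.2]
finger_gap: -0.0
gripper_force: 0.0
[ 0.05099789 -0.0213747  -0.04519101] [0.54857011 0.60807041 0.43375834] [0.61660207 0.02208426 0.13613504]
```

```bash
python3 -m crank '[{"dp":[0,0,-0.03],"angular":[0,0,0]},{"dp":[0,0,0],"angular":[0,0,0]},{"dp":[0,0,0],"angular":[0,0,0]}]'|egrep 'tcp|force'; python3 f.py
```

```text
tcp_pos: [0.6165, 0.0221, 0.1352]
force: [-0.3, 0.1, 1.4]
gripper_force: 0.0
[ 0.19491862 -0.505607    0.29123447] [0.34933229 0.40273072 0.34291876] [0.61657194 0.02208271 0.13523374]
```

```bash
python3 -m crank '[{"dp":[0,0,-0.02],"angular":[0,0,0]},{"dp":[0,0,0],"angular":[0,0,0]},{"dp":[0,0,0],"angular":[0,0,0]}]'|egrep 'tcp|force'; python3 f.py
```

```text
tcp_pos: [0.6166, 0.0221, 0.1346]
force: [0.8, 0.3, 0.1]
gripper_force: 0.0
[-0.51895235 -0.12338811  0.07145209] [0.69704307 0.54773143 0.37585602] [0.61658543 0.02211212 0.1346311 ]
```

```bash
python3 -m crank '[{"dp":[0,0,-0.03],"angular":[0,0,0]},{"dp":[0,0,0],"angular":[0,0,0]},{"dp":[0,0,0],"angular":[0,0,0]}]'|egrep 'tcp|force'; python3 f.py
```

```text
tcp_pos: [0.6167, 0.0221, 0.1339]
force: [0.3, 0.5, 0.9]
gripper_force: 0.6
[ 0.52422548 -0.14401182  1.17831402] [0.67093955 0.50377819 0.69222009] [0.61664756 0.02209385 0.13378253]
```

```bash
python3 -m crank '[{"dp":[0,0,-0.015],"angular":[0,0,0]},{"dp":[0,0,0],"angular":[0,0,0]},{"dp":[0,0,0],"angular":[0,0,0]}]'|egrep 'tcp|force'; python3 f.py
```

```text
tcp_pos: [0.6167, 0.0221, 0.1333]
force: [0.2, 0.2, 2.3]
gripper_force: 1.0
[ 0.38617989 -0.10049426  2.12457293] [0.27818312 0.47609308 0.31836394] [0.61668098 0.02209887 0.13331877]
```

The cap has been tapped at about 2 N. Next I'll rise straight up and move over the green button.

```bash
python3 -m crank '[{"dp":[0,0,0.05],"angular":[0,0,0]},{"dp":[0,0,0.1],"angular":[0,0,0]},{"dp":[0,0,0.4],"angular":[0,0,0]},{"dp":[0,0,0.8],"angular":[0,0,0]},{"dp":[0,0,0.8],"angular":[0,0,0]},{"dp":[0,0,0.6],"angular":[0,0,0]},{"dp":[0,0,0.2],"angular":[0,0,0]},{"dp":[0,0,0],"angular":[0,0,0]},{"dp":[0,0,0],"angular":[0,0,0]}]' |grep tcp
python3 -m crank '[{"dp":[-0.08,-0.5,0],"angular":[0,0,0]},{"dp":[-0.15,-1,0],"angular":[0,0,0]},{"dp":[-0.15,-1,0],"angular":[0,0,0]},{"dp":[-0.15,-1,0],"angular":[0,0,0]},{"dp":[-0.15,-1,0],"angular":[0,0,0]},{"dp":[-0.15,-1,0],"angular":[0,0,0]},{"dp":[-0.15,-1,0],"angular":[0,0,0]},{"dp":[-0.15,-1,0],"angular":[0,0,0]},{"dp":[-0.15,-1,0],"angular":[0,0,0]},{"dp":[-0.15,-1,0],"angular":[0,0,0]},{"dp":[-0.15,-1,0],"angular":[0,0,0]},{"dp":[-0.08,-0.4,0],"angular":[0,0,0]},{"dp":[0,0,0],"angular":[0,0,0]},{"dp":[0,0,0],"angular":[0,0,0]},{"dp":[0,0,0],"angular":[0,0,0]}]'|grep tcp
python3 - <<'E'
from m import *
d=snap('wrist');print(sense()['tcp_pos'])
c,st=blob(d,(150,60,380,235),lambda h,s,v:(h>40)&(h<90)&(s>90)&(v>30));print(c,st,ray(d,c,.022))
s=snap('scene')['image'][170:210,260:300];cv2.imwrite('pics/v4.png',np.hstack([cv2.resize(s,(300,300)),cv2.resize(d['image'],(400,300))]))
E
```

```text
tcp_pos: [0.6159, 0.0222, 0.2211]
tcp_pos: [0.5667, -0.3032, 0.2215]
[ 0.56690609 -0.30324886  0.22165274]
[261.89160468 160.91710946] [ 95  84  35  35 941] [[ 0.56856955 -0.30423375  0.022     ]]
```

View pics/v4.png

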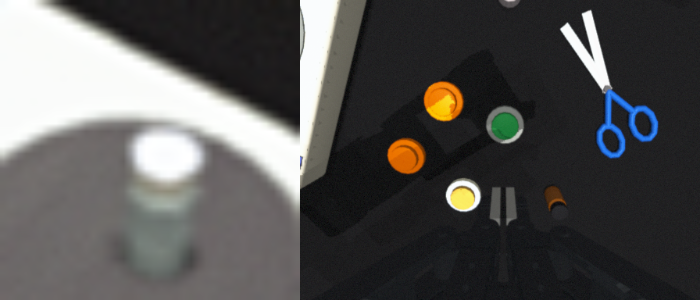

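The vial still stands upright at (165,200) in the left crop. The green button at (505,125) in the right half is straight ahead of the fingertips. Next I'll descend and press.

```bash
python3 -m crank '[{"dp":[0.04,-0.03,-0.4],"angular":[0,0,0]},{"dp":[0,0,-0.9],"angular":[0,0,0]},{"dp":[0,0,-0.9],"angular":[0,0,0]},{"dp":[0,0,-0.9],"angular":[0,0,0]},{"dp":[0,0,-0.9],"angular":[0,0,0]},{"dp":[0,0,-0.9],"angular":[0,0,0]},{"dp":[0,0,-0.9],"angular":[0,0,0]},{"dp":[0,0,-0.6],"angular":[0,0,0]},{"dp":[0,0,-0.3],"angular":[0,0,0]},{"dp":[0,0,-0.15],"angular":[0,0,0]},{"dp":[0,0,0],"angular":[0,0,0]},{"dp":[0,0,0],"angular":[0,0,0]},{"dp":[0,0,0],"angular":[0,0,0]}]'|egrep 'tcp|force'
```

```text
tcp_pos: [0.5687, -0.3063, 0.0174]
force: [0.6, -0.2, 0.5]
gripper_force: 0.0
```

```bash
python3 -m crank '[{"dp":[0,0,-0.06],"angular":[0,0,0]},{"dp":[0,0,-0.06],"angular":[0,0,0]},{"dp":[0,0,-0.06],"angular":[0,0,0]},{"dp":[0,0,-0.05],"angular":[0,0,0]},{"dp":[0,0,0],"angular":[0,0,0]},{"dp":[0,0,0],"angular":[0,0,0]}]'|egrep 't:|tcp|force'; python3 f.py
```

```text
t: 20.5
tcp_pos: [0.5682, -0.306, 0.0096]
tool_rot: [0.988, 0.153, 0.0, 0.0]
force: [0.7, 0.6, 2.6]
gripper_force: 1.2
[ 0.12178752 -0.12783366  2.53099104] [0.47868126 0.33095436 0.48592049] [ 0.56817087 -0.30595477  0.00949475]
```

```bash
python3 -m crank '[{"dp":[0,0,-0.04],"angular":[0,0,0]},{"dp":[0,0,-0.04],"angular":[0,0,0]},{"dp":[0,0,-0.03],"angular":[0,0,0]},{"dp":[0,0,0],"angular":[0,0,0]},{"dp":[0,0,0],"angular":[0,0,0]}]'|egrep 't:|tcp|force'; python3 f.py
```

```text
t: 21.3
tcp_pos: [0.5682, -0.306, 0.0064]
tool_rot: [0.988, 0.153, 0.0, 0.0]
force: [-0.3, -1.1, 6.3]
gripper_force: 2.5
[-0.2545013  -0.05471158  5.42393281] [0.30577763 0.24730695 0.78078241] [ 0.56820228 -0.30599105  0.00642588]
```

```bash
python3 -m crank '[{"dp":[0,0,-0.02],"angular":[0,0,0]},{"dp":[0,0,0],"angular":[0,0,0]},{"dp":[0,0,0],"angular":[0,0,0]}]'|egrep 't:|tcp|force'; python3 f.py
```

```text
t: 21.9
tcp_pos: [0.5682, -0.306, 0.0063]
tool_rot: [0.988, 0.153, 0.0, 0.0]
force: [-0.5, 0.3, 8.3]
gripper_force: 4.0
[-0.63456085  0.37485017  7.80369802] [0.47516039 0.32219042 0.267775  ] [ 0.56819338 -0.30599009  0.00634336]
```

Green is at its stop: z holds at 0.0063 while the force has gone past 4 N to 7.8 N. Releasing and retreating.

```bash
python3 -m crank '[{"dp":[0,0,0.1],"angular":[0,0,0]},{"dp":[0,0,0.3],"angular":[0,0,0]},{"dp":[0,0,0.7],"angular":[0,0,0]},{"dp":[0,0,0.9],"angular":[0,0,0]},{"dp":[0,0,0.9],"angular":[0,0,0]},{"dp":[0,0,0.9],"angular":[0,0,0]},{"dp":[0,0,0.9],"angular":[0,0,0]},{"dp":[0,0,0.9],"angular":[0,0,0]},{"dp":[0,0,0.9],"angular":[0,0,0]},{"dp":[0,0,0.5],"angular":[0,0,0]},{"dp":[0,0,0.2],"angular":[0,0,0]},{"dp":[0,0,0],"angular":[0,0,0]},{"dp":[0,0,0],"angular":[0,0,0]},{"dp":[0,0,0],"angular":[0,0,0]}]'|egrep 't:|tcp|force'
python3 - <<'E'
from h import *
cv2.imwrite('pics/end.png',snap('scene')['image'])
E
```

```text
t: 23.6
tcp_pos: [0.5672, -0.3052, 0.2198]
tool_rot: [0.988, 0.153, -0.001, -0.001]
force: [-0.4, -0.5, 0.1]
gripper_force: 0.0
```

View pics/end.png

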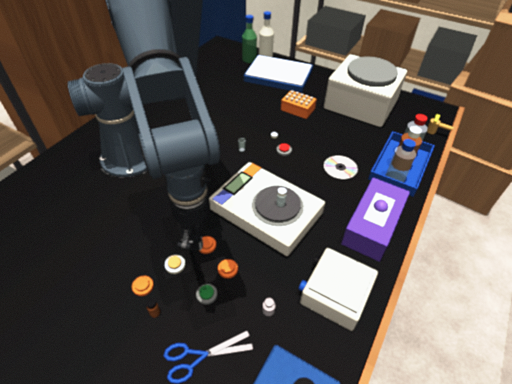

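The final view shows the vial upright on the pan at (281,192), everything else where it was, and the gripper clear at about (187,240). Handing in.

```bash
python3 -c "
from station import order
print(order.sign_off())"
```

```text
the job is handed in; nothing more can be done
None
```

Job handed in at about 24 s: brass touched (3.5 N), vial cap tapped (about 2 N, vial still upright), green pressed to its stop (about 8 N) and released, red untouched, arm clear of everything.

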